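# Hold the specimen forceps at their set gap over the viewer window

### The arm

A 7-joint arm with a two-finger parallel gripper is mounted at the origin on the work surface. World frame = base frame: x ahead of the robot, y to its left, z up, the work surface at z = 0. Lengths are in mm, angles in rad, forces in N, time in s.
With the tool pointing down it reaches from about 400 to 875 mm from the base axis. Payload 4.4 kg.
Tool frame: the origin (TCP) lies at the very end of the fingers, on their centre line; the grasp point (between the pads) lies 19 mm behind it; z points along the fingers, y is the line along which they close (so a half turn about z gives the same grasp; the last joint's range is limited). The gripper opens to 85 mm and grips with 20 to 120 N. Pads are 22 mm wide; open, the fingers measure 114 mm over their backs; the gripper's body (76 mm by 85 mm) begins 54 mm behind the grasp point. The pads swing forward as they close: fully open they stand 13 mm farther back than shut.
Start: joints at [-1.359, 0.628, 0.038, 1.517, -0.027, 0.996, -0.02], TCP at [178.232, 625.101, 231.313] pointing down, gripper open.
Joint ranges: [-3.06, 3.06], [-0.37, 2.12], [-1.25, 1.32], [0.18, 2.47], [-1.1, 4.24], [0.23, 1.98], [-2.94, 2.94]. Speed limits (rad/s): [2.57, 2.57, 3.14, 3.14, 3.14, 3.14, 3.14].

### API

Orientations are given as [roll, pitch, yaw] about the fixed x, y, z axes, in that order (R = Rz(yaw) Ry(pitch) Rx(roll)).
In Python, from cell import ctrl gives the robot as it stands.
- The arm moves only by the tool step_arm, never from a script. Its argument "series" is a list that holds one entry, the list of rows, each a list of 7 numbers: the turn, a rotation vector about the tool's x, y, z as a fraction of full scale, then the shift along the tool's x, y, z as a fraction of full scale, then the closure, from 0 (fully open) to 1 (shut). In form: [[[ax, ay, az, tx, ty, tz, gripper], ...]]. A call has 1 to 12 rows; each row shifts and turns the commanded pose from where the row before left it, along the tool's axes as they then stand; what a row does not reach is not made up. Full scale, the value 1, is 150 mm for a shift and 45 degrees for a turn. A row lasts 1/10 s, in which the tool goes at most 50 mm and 8.59 degrees, less where a joint would pass 70% of its speed; a pose out of reach is approached as far as the arm can. A call with a number of a shift or a turn outside -1 to 1 is refused whole. A call with a gripper value outside its range is refused whole. The fingers move at their own pace and stop on an object; the grip force is fixed at half the most. Time passes only in rows, so rows that do not move let the fingers close. It gives the time, the measured TCP pose, the force, the opening and the grip force at its end, in the units of the state.
- ctrl.read_state(): the state, without advancing time (a new reading comes with each control period).
- ctrl.get_image(name): name is "scene" or "side" or "wrist"; returns a dict with "img" (480x640x3 uint8, red, green, blue), "fx", "fy", "cx", "cy" (pixels), "R" (3x3) and "t" (3): a world point X has camera coordinates R X + t. Camera axes: x right, y down, z forward; pixel columns grow to the right and rows downward; lengths in mm; the calibration is good to about 2 mm. A picture is of the moment at which its call begins. There is no depth.
- ctrl.finish_job(): hands the job in; it is judged then, once.
Trained networks look in a picture, given as the dict that the camera call returned (one of the last four; its "shot" number tells which), for a name from the list of things; names that differ only in an ending like _2 or _b are one class to them, and where a whole thing is asked for, a point or a joint stands for the part that bears it (a point fixed in the world has none). Each returns a list of dicts, best first, with "score" (0 to 1); they miss things now and then, are a little off and sometimes report something else, mostly with a low value. They report only what shows in the picture. A call takes as long as a camera call. They do not tell look-alikes from the thing itself.
- ctrl.recognise(picture, thing): "centre" ([column, row] in pixels, amid what is visible of it).
The state is a dict: "clock": time; "qpos": joint angles; "qd": joint speeds; "tau": joint torques, N m; "eef_pos": TCP position; "tool_rot": TCP orientation; "force": force on the tool from outside, world axes, zero at the start; "torque": the same for the moment, N m; "width": finger opening in mm; "gripper_force": force on a finger pad.
Only numpy, scipy, OpenCV 4.12 (cv2) and the standard library are available. Lean on these libraries where they do the work, as an engineer would, in place of code of your own. Each camera call takes 0.05 s, during which the arm holds its last target. There are 200 camera calls.

### The job

Get the viewer ready by pressing its keys one at a time, green, then yellow, then blue, each fully down and let up again. Then take the sprung forceps off their stand by the two black grips and squeeze them until the red pointer stands in the middle of the green collar, never letting the tips pinch shut. Finish while still holding them at that gap: level and still, both tips over the white round window and about a hand's breadth above it, with the jar, book and phone left alone.

Things in the scene. Friction and masses are not known exactly. Their poses are not given: they have to be found in the camera images.
- grip (a point): Grasp point of the loose sprung forceps: midway between the black grips when open, half-way up, 43 mm above the desk on the stand. x points along the forceps to the tips (110 mm ahead), y to the left blade, z up. Grips flat, 44 mm long, 14 mm high. The left one's outer face stays at y = +22 mm, parallel to x; the right one swings. Sprung hinge 90 mm behind.
- blade (a joint): Swing of the sprung right blade, rad: 0 open, grows when squeezed. Width over the grips 45 mm at 0, 34 at 0.12 (grips parallel); 1 mm less width moves the pointer about 1.8 mm. Inner tip gap: 38 mm at 0, 24 at 0.07, 14 at 0.12, 8 at 0.15, 2.4 at 0.178 (counts as pinched shut). Squeeze force on the grips: 3 N at 0, 6 N at 0.07, 9 N at 0.15. Stop at 0.185.
- pointer (a point): Red pointer on the right blade, 2 mm wide, standing up beside the tip side of the white cross bar, 68 mm ahead of the grip point. Squeezing moves it to +y of the forceps (towards the left blade); it starts 11 to 24 mm short of the collar. This point is near its top.
- mark (a point): Middle of the green collar (6 mm wide along y), the marked gap, near its top. It sits on the white cross bar, fixed to the left blade 60 mm ahead of the grip point. Set differently each time; stiff, leave it where it is set. Axes as grip. The pointer is right when its y in this frame is 0 (within 3 mm either way it is in the collar); its x here is about 5 to 10 mm.
- tip_left (a point): End of the left blade, 109 mm ahead of the grip point, half-way up.
- tip_right (a point): End of the right, sprung blade, half-way up.
- forceps: The forceps, 207 mm long, about 85 g: two upright steel strips 14 mm high joined by the hinge. This body is the left blade with hinge and white bar; origin at the underside below the middle of the grips, 17 mm from the left grip's outer face; axes as grip.
- stand: White forceps stand fixed to the desk: base 170 x 110 x 8 mm and two cross rests with black tops, 100 mm wide, 14 mm thick, 36 mm high, 66 mm behind and 72 mm ahead of the middle. The forceps lie across the rests, roughly along the stand's x. Origin at the centre of the underside.
- viewer: Grey viewer box fixed to the desk, 240 (x) x 200 (y) x 22 mm high; three keys in a row on the side near the robot, a white round window on the other part. Origin at the centre of the underside.
- window (a point): Centre of the white window in the top of the viewer, 43 mm radius, 23 mm above the desk.
- key_green (a joint): Green key: 0 up, 0.006 m fully down; springs back by itself. About 4 N takes it fully down.
- key_yellow (a joint): Yellow key: same as the green one.
- key_blue (a joint): Blue key: same as the green one.
- key_green_top (a point): Centre of the top of the round green key (28 mm across, in a black 44 mm housing whose rim is 10 mm below the key top; the keys are 55 mm apart, in any order). 44 mm above the desk when up; it goes down 6 mm.
- key_yellow_top (a point): Centre of the top of the round yellow key (28 mm across, in a black 44 mm housing whose rim is 10 mm below the key top; the keys are 55 mm apart, in any order). 44 mm above the desk when up; it goes down 6 mm.
- key_blue_top (a point): Centre of the top of the round blue key (28 mm across, in a black 44 mm housing whose rim is 10 mm below the key top; the keys are 55 mm apart, in any order). 44 mm above the desk when up; it goes down 6 mm.
- jar_mid (a point): Middle of the amber specimen jar, 52 mm across, 65 mm high; loose bystander.
- book_mid (a point): Middle of the loose red book, 190 x 130 x 30 mm; bystander.
- phone_mid (a point): Middle of the loose black phone lying on the desk, 120 x 58 x 11 mm; bystander.
Not all that is in view belongs to the job. Of the things shaped like the forceps, the steel one is meant.

How it is judged (in metres and radians):
On the way, in this order (a step that is already met when the one before it is completed fails the run):
1. the green key is pressed fully down, the other two keys up (value of joint key_green above 0.0045 m and value of joint each of key_yellow, key_blue below 0.0015 m), for 0.05 s.
2. the yellow key is pressed fully down, the other two keys up (value of joint key_yellow above 0.0045 m and value of joint each of key_green, key_blue below 0.0015 m), for 0.05 s.
3. the blue key is pressed fully down, the other two keys up (value of joint key_blue above 0.0045 m and value of joint each of key_green, key_yellow below 0.0015 m), for 0.05 s.
4. the forceps are lifted off their stand in the gripper, all keys up (height (world z) of grip above 0.075 m and contact force between forceps and the fingers above 1 N and contact force between forceps and stand below 0.05 N and value of joint each of key_green, key_yellow, key_blue below 0.0015 m), for 0.2 s.
At the end, for the whole second after the job is handed in: Still gripped (finger force over 1 N), the pointer within 3 mm of the collar's middle and steady, both tips within 43 mm of the window's centre seen from above and 30 to 180 mm above it, the forceps level within 0.3 rad, off the stand and the viewer, at rest; all keys up (y of pointer in the frame of mark between -0.003 and 0.003 m and velocity of joint blade between -0.05 and 0.05 rad/s and linear speed of forceps below 0.02 m/s and angle between grip's own z axis and vertical below 0.3 rad and contact force between forceps and the fingers above 1 N and contact force between forceps and stand below 0.05 N and contact force between forceps and viewer below 0.05 N and horizontal distance between each of tip_left, tip_right and window below 0.043 m and z of tip_left in the frame of window between 0.03 and 0.18 m and z of tip_right in the frame of window between 0.03 and 0.18 m and value of joint each of key_green, key_yellow, key_blue below 0.0015 m); the arm keeps its last pose, push and grip.
It fails at once if the jar is pushed more than 20 mm (distance of jar_mid from where it was at the start of the episode above 0.02 m).
It fails at once if the book is pushed more than 20 mm (distance of book_mid from where it was at the start of the episode above 0.02 m).
It fails at once if the phone is pushed more than 20 mm (distance of phone_mid from where it was at the start of the episode above 0.02 m).
It fails at once if the forceps are squeezed so far that their tips close together (gap under about 2.5 mm) (value of joint blade above 0.178 rad).
It fails at once if two keys are down at once (value of joint each of key_green, key_yellow above 0.003 m or value of joint each of key_green, key_blue above 0.003 m or value of joint each of key_yellow, key_blue above 0.003 m).
It also fails if it takes over 54 s, if anything falls off the work surface, if the arm or the gripper's body presses on something with over 40 N, if the wrist force passes 120 N, or if a joint passes its speed limit or range.

## Working session

There is one attempt and no reset: what is moved stays moved. The work goes in short steps, Python scripts to look and compute and a tool call to move; the robot and the scene stay as the last step left them, time stands still between calls to the robot, and variables do not carry over. Pictures are saved under pics/ and viewed, at most 10 in all, crops included, and the job is handed in when it is done.

Besides the shell and the picture viewer there is one more tool, called after "Request:" as name([rows], argument=value, ...), one row to a line, values as JSON. step_arm: Moves the arm, as the interface text tells. Shift numbers are shares of 150 mm and turn numbers shares of 45 degrees, none past 1 either way. Its arguments: {"type":"object","properties":{"series":{"type":"array","items":{"type":"array","items":{"type":"array","items":{"type":"number","minimum":-1,"maximum":1}}}}},"required":["series"]}

```bash
mkdir -p pics; ls; cat > h.py <<'E'
import numpy as np, cv2
from cell import ctrl
def shot(n,save=None):
    p=ctrl.get_image(n)
    if save: cv2.imwrite('pics/'+save,cv2.cvtColor(p['img'],cv2.COLOR_RGB2BGR))
    return p
def ray(p,uv):
    R=np.array(p['R']);t=np.array(p['t']).ravel()
    d=R.T@np.array([(uv[0]-p['cx'])/p['fx'],(uv[1]-p['cy'])/p['fy'],1]);return -R.T@t,d
def at(p,uv,z):
    o,d=ray(p,uv);return o+d*(z-o[2])/d[2]
def proj(p,X):
    c=np.array(p['R'])@np.array(X)+np.array(p['t']).ravel();return c[:2]/c[2]*[p['fx'],p['fy']]+[p['cx'],p['cy']]
E
python3 - <<'E'
from h import *
np.set_printoptions(precision=1,suppress=True)
H=dict(key_green_top=44,key_yellow_top=44,key_blue_top=44,window=23,grip=43,pointer=55,mark=55,tip_left=43,tip_right=43,jar_mid=32,book_mid=15,phone_mid=6,forceps=43,stand=20)
for c in('scene','side'):
    p=shot(c,c+'0.png'); print(c,ray(p,(320,240)))
    for k,z in H.items():
        for r in ctrl.recognise(p,k)[:3]: print(k,np.array(r['centre']),round(r['score'],2),at(p,r['centre'],z))
s=ctrl.read_state();print(s)
E
```

```text
pics
scene (array([1108. ,  519.3,  902.8]), array([-0.5, -0.5, -0.7]))
key_green_top [444.3 346.8] 0.74 [541.1 247.4  44. ]
key_green_top [269.2 228.9] 0.47 [ 569.2 -207.3   44. ]
key_yellow_top [422.3 330.2] 0.74 [540.9 196.9  44. ]
key_yellow_top [401.9 310.3] 0.73 [532.4 140.7  44. ]
key_blue_top [400.5 313. ] 0.54 [539.3 143.1  44. ]
window [387.9 372.5] 0.79 [643.2 204.9  23. ]
grip [217.6 176.4] 0.91 [ 539.4 -436.9   43. ]
grip [327.4 191. ] 0.88 [ 386.5 -211.3   43. ]
grip [272.3 232. ] 0.85 [ 570.  -195.9   43. ]
pointer [265.9 240. ] 0.82 [ 603.2 -176.8   55. ]
pointer [312.  184.1] 0.6 [ 404.9 -244.4   55. ]
pointer [424.4 329.3] 0.5 [543.8 202.4  55. ]
tip_left [264.2 239. ] 0.77 [ 596.7 -191.5   43. ]
tip_left [209.  185.4] 0.7 [ 574.8 -423.4   43. ]
tip_right [262.9 241.8] 0.95 [ 604.2 -186.9   43. ]
tip_right [209.7 186.3] 0.78 [ 575.6 -419.5   43. ]
tip_right [314.5 185. ] 0.72 [ 393.  -248.6   43. ]
jar_mid [270.  311.9] 0.93 [710.8 -38.7  32. ]
book_mid [189.3 264.9] 0.64 [ 745.6 -265.7   15. ]
phone_mid [392.  247.1] 0.78 [387.8  -5.7   6. ]
phone_mid [422.5 328.5]
[... 1265 characters left out ...]
3.9 167.4  15. ]
phone_mid [235.8 251.9] 0.74 [399.9  -6.6   6. ]
forceps [353.7 297.2] 0.92 [ 596.  -207.6   43. ]
forceps [209.4 354.7] 0.83 [ 347.7 -286.9   43. ]
forceps [345.5 426.8] 0.83 [ 529.9 -444.1   43. ]
stand [343.  318.5] 0.83 [ 572.3 -231.9   20. ]
stand [354.2 295.5] 0.71 [ 603.5 -182.3   20. ]
{'clock': 1.5, 'qpos': array([-1.4,  0.6,  0. ,  1.5, -0. ,  1. , -0. ]), 'qd': array([ 0.,  0., -0.,  0.,  0., -0., -0.]), 'tau': array([  0. , -56.3,   1.2, -19.4,   0. ,   0. ,  -0. ]), 'eef_pos': array([178.2, 625.1, 231.3]), 'tool_rot': array([ 3.1, -0. ,  2.9]), 'force': array([-0.5, -0.6, -0.2]), 'torque': array([-0.,  0.,  0.]), 'gripper_force': 0.0, 'width': 85.25882086663795}
```

```bash
python3 - <<'E'
import cv2
a=cv2.imread('pics/scene0.png');b=cv2.imread('pics/side0.png')
cv2.imwrite('pics/s1.png',cv2.resize(a[130:430,150:550],None,fx=2,fy=2,interpolation=3))
cv2.imwrite('pics/s2.png',cv2.resize(b[130:480,180:500],None,fx=1.7,fy=1.7,interpolation=3))
E
```

```text
(no output)
```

View pics/s1.png

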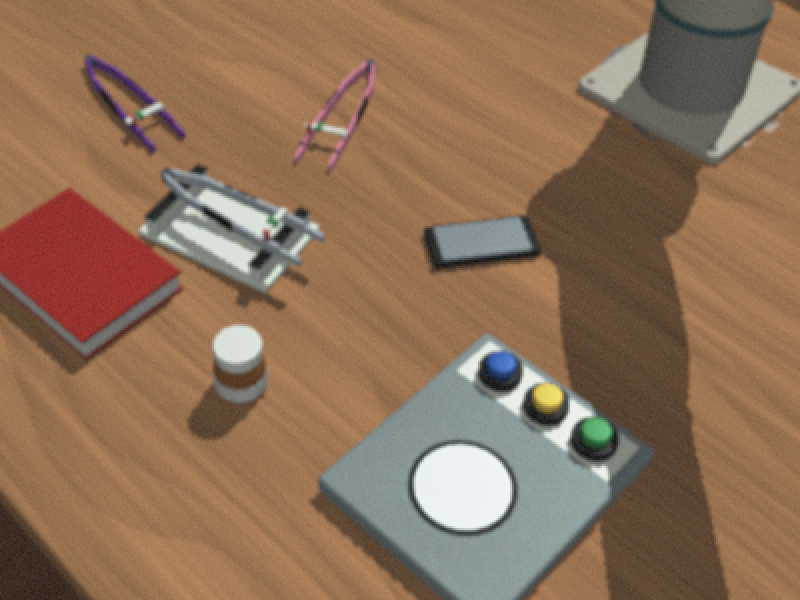

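View pics/s2.png

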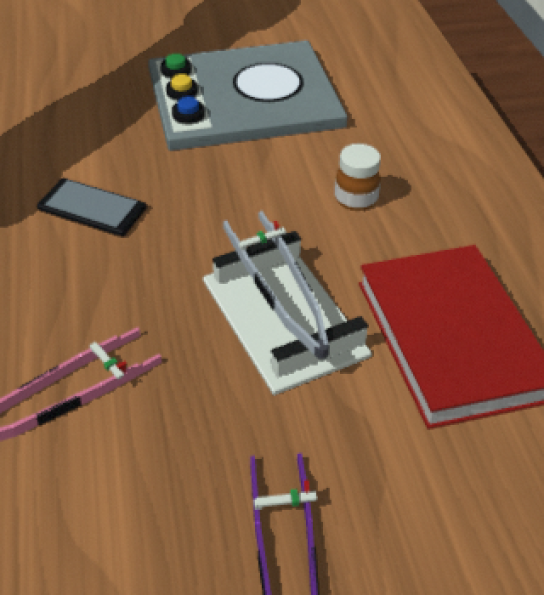

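```bash
cat >> h.py <<'E'
def tri(obs):
    A=np.zeros((3,3));b=np.zeros(3)
    for p,uv in obs:
        o,d=ray(p,uv);d=d/np.linalg.norm(d);M=np.eye(3)-np.outer(d,d);A+=M;b+=M@o
    return np.linalg.solve(A,b)
def blobs(p,lo,hi,mn=8):
    h=cv2.cvtColor(p['img'],cv2.COLOR_RGB2HSV);m=cv2.inRange(h,np.array(lo),np.array(hi))
    n,l,s,c=cv2.connectedComponentsWithStats(m)
    return sorted([(int(s[i,4]),c[i].round(1).tolist()) for i in range(1,n) if s[i,4]>=mn],reverse=True)[:4]
E
python3 - <<'E'
from h import *
np.set_printoptions(precision=1,suppress=True)
P=[shot('scene'),shot('side')]
C=dict(g=((50,110,40),(85,255,255)),y=((22,140,100),(34,255,255)),b=((105,140,60),(122,255,255)))
for k,(lo,hi) in C.items():
    B=[blobs(p,lo,hi) for p in P]; print(k,B)
    if B[0] and B[1]: print(tri([(P[i],B[i][0][1]) for i in(0,1)]),at(P[0],B[0][0][1],40),at(P[1],B[1][0][1],40))
from scipy.spatial.transform import Rotation as Ro
print(Ro.from_euler('xyz',ctrl.read_state()['tool_rot']).as_matrix())
# window white
for p in P:
    B=blobs(p,(0,0,200),(180,45,255),60); print([ (b,at(p,b[1],23)) for b in B])
f=lambda x,y:(180+x/1.7,130+y/1.7)
for uv in[(320,350),(228,225),(263,215)]: print(at(P[1],f(*uv),43))
g=lambda x,y:(150+x/2,130+y/2)
for uv in[(172,178),(322,236),(298,258)]: print(at(P[0],g(*uv),43))
E
```

```text
g [[(192, [447.8, 346.3]), (8, [70.5, 78.1])], [(1929, [98.8, 125.0]), (202, [1.8, 41.6]), (96, [282.5, 165.9]), (39, [353.1, 422.4])]]
[315.8 234.5  77.5] [533.  249.8  40. ] [ 64.  548.4  40. ]
y [[(132, [422.5, 329.1])], [(98, [286.1, 177.9])]]
[531.6 193.4  37.1] [536.  194.1  40. ] [529.5 191.1  40. ]
b [[(4657, [144.2, 29.7]), (359, [487.6, 14.4]), (158, [400.1, 312.5]), (53, [93.2, 89.8])], [(1409, [100.0, 31.8]), (1236, [247.6, 18.6]), (116, [290.0, 191.4])]]
[ 482.2 -522.7  503. ] [  231.9 -1277.9    40. ] [ -41.4 1339.6   40. ]
[[-1.   0.3 -0. ]
 [ 0.3  1.  -0. ]
 [ 0.  -0.  -1. ]]
[((1896, [241.5, 56.9]), array([  95. , -910.5,   23. ])), ((1611, [381.0, 373.2]), array([653.1, 197.3,  23. ])), ((338, [268.3, 301.6]), array([692.4, -66.5,  23. ])), ((327, [258.0, 252.1]), array([ 620.2, -186.5,   23. ]))]
[((1537, [331.1, 322.0]), array([ 550.3, -238.5,   23. ])), ((548, [337.3, 177.8]), array([650. , 194.2,  23. ])), ((243, [391.2, 221.5]), array([727.1,   9.7,  23. ])), ((240, [353.2, 301.6]), array([ 597.6, -199.2,   23. ]))]
[ 599.6 -295.    43. ]
[ 543.8 -107.    43. ]
[584.7 -98.   43. ]
[ 601.3 -284.5   43. ]
[ 542.7 -101.5   43. ]
[582.6 -95.5  43. ]
```

```bash
cat >> h.py <<'E'
from scipy.spatial.transform import Rotation as Ro
np.set_printoptions(precision=3,suppress=True)
def plan(tgt,yaw=None):
    s=ctrl.read_state();R=Ro.from_euler('xyz',s['tool_rot'])
    d=np.array(tgt)-s['eef_pos'];v=R.inv().apply(d)/150
    print('t',round(s['clock'],2),'pos',s['eef_pos'],'rot',s['tool_rot'],'F',s['force'],'w',round(s['width'],1),'gf',round(s['gripper_force'],1))
    print('shift total (frac)',v,'min rows',np.linalg.norm(d)/50)
    if yaw is not None:
        G=Ro.from_euler('xyz',[np.pi,0,yaw]);w=(R.inv()*G).as_rotvec(degrees=True)
        print('turn',w/45,'min rows',np.linalg.norm(w)/8.59)
E
python3 - <<'E'
from h import *
P=[shot('scene'),shot('side')]
for a,b in [((447.8,346.3),(282.5,165.9)),((422.5,329.1),(286.1,177.9)),((400.1,312.5),(290.,191.4))]:
    print(tri([(P[0],a),(P[1],b)]))
print(P[0]['shot'])
plan([533,248,110])
w=shot('wrist');s=ctrl.read_state();R=Ro.from_euler('xyz',s['tool_rot'])
c,d=ray(w,(320,240));print(R.inv().apply(c-s['eef_pos']),R.inv().apply(d),w['fx'])
E
```

```text
[529.157 248.894  36.21 ]
[531.624 193.395  37.077]
[532.622 138.852  36.811]
5
t 1.7 pos [178.216 625.109 231.307] rot [ 3.142 -0.     2.864] F [-0.526 -0.026 -0.559] w 85.4 gf 0.0
shift total (frac) [-2.964 -1.769  0.809] min rows 10.63576610396602
[  81.14    -0.546 -142.358] [-0.303 -0.004  0.953] 408.5374429279368
```

Request:
step_arm([
  [[0,0,0,-0.247,-0.147,0.06,1],[0,0,0,-0.247,-0.147,0.06,1],[0,0,0,-0.247,-0.147,0.06,1],[0,0,0,-0.247,-0.147,0.06,1],[0,0,0,-0.247,-0.147,0.06,1],[0,0,0,-0.247,-0.147,0.06,1],[0,0,0,-0.247,-0.147,0.06,1],[0,0,0,-0.247,-0.147,0.06,1],[0,0,0,-0.247,-0.147,0.06,1],[0,0,0,-0.247,-0.147,0.06,1],[0,0,0,-0.247,-0.147,0.06,1],[0,0,0,-0.247,-0.147,0.06,1]],
])

```text
clock: 2.95
eef_pos: [534.5, 247.5, 123.1]
tool_rot: [3.141, 0.0, 2.864]
force: [2.1, 0.4, -0.2]
width: 0.0
gripper_force: 0.0
```

```bash
python3 - <<'E'
from h import *
plan([531,249,60])
w=shot('wrist','w1.png')
for k,z in dict(key_green_top=44,key_yellow_top=44,key_blue_top=44,window=23).items():
    print(k,[(r['score'],r['centre'],at(w,r['centre'],z)) for r in ctrl.recognise(w,k)[:2]])
E
```

```text
t 2.95 pos [534.496 247.451 123.1  ] rot [3.141 0.    2.864] F [ 2.092  0.446 -0.166] w 0.0 gf 0.0
shift total (frac) [0.025 0.003 0.421] min rows 1.2643100370670197
key_green_top [(0.93, [317.9, 245.2], array([526.516, 247.015,  44.   ])), (0.71, [233.9, 276.0], array([531.184, 194.427,  44.   ]))]
key_yellow_top [(0.84, [234.2, 274.8], array([530.517, 194.854,  44.   ]))]
key_blue_top [(0.77, [147.4, 297.9], array([530.238, 140.022,  44.   ]))]
window [(0.87, [260.4, 290.2], array([552.426, 200.484,  23.   ])), (0.24, [317.4, 244.0], array([532.334, 244.838,  23.   ]))]
```

Request:
step_arm([
  [[0,0,0,0.036,-0.007,0.24,1],[0,0,0,0,0,0.24,1],[0,0,0,0,0,0.04,1],[0,0,0,0,0,0.03,1],[0,0,0,0,0,0.02,1],[0,0,0,0,0,0,1],[0,0,0,0,0,0,1]],
])

```text
clock: 3.9
eef_pos: [528.2, 250.2, 39.1]
tool_rot: [3.14, 0.001, 2.864]
force: [-2.2, 1.8, 3.8]
width: 0.1
gripper_force: 1.7
```

Request:
step_arm([
  [[0,0,0,0,0,0.02,1],[0,0,0,0,0,0.01,1],[0,0,0,0,0,0,1],[0,0,0,0,0,0,1]],
])

```text
clock: 4.3
eef_pos: [528.5, 250.2, 37.6]
tool_rot: [3.139, 0.002, 2.864]
force: [-8.5, -1.1, 32.2]
width: -0.2
gripper_force: 15.7
```

Request:
step_arm([
  [[0,0,0,0,0,-0.08,1],[0,0,0,0,0,-0.16,1],[0,0,0,-0.055,-0.171,0,1],[0,0,0,-0.055,-0.171,0,1],[0,0,0,0,0,0.12,1],[0,0,0,0,0,0.04,1],[0,0,0,0,0,0.04,1],[0,0,0,0,0,0.025,1],[0,0,0,0,0,0,1],[0,0,0,0,0,0,1]],
])

```text
clock: 5.3
eef_pos: [530.2, 195.2, 37.8]
tool_rot: [-3.142, 0.002, 2.864]
force: [-2.6, -4.3, 20.0]
width: 0.2
gripper_force: 9.6
```

Bottomed out too. Now blue, then lift.

Request:
step_arm([
  [[0,0,0,0,0,-0.08,1],[0,0,0,0,0,-0.15,1],[0,0,0,-0.05,-0.175,0,1],[0,0,0,-0.05,-0.175,0,1],[0,0,0,0,0,0.12,1],[0,0,0,0,0,0.04,1],[0,0,0,0,0,0.04,1],[0,0,0,0,0,0.03,1],[0,0,0,0,0,0,1],[0,0,0,0,0,0,1]],
])

```text
clock: 6.3
eef_pos: [529.5, 141.7, 37.8]
tool_rot: [3.141, 0.0, 2.865]
force: [-5.4, -2.9, 21.9]
width: 0.1
gripper_force: 10.5
```

```bash
python3 - <<'E'
from h import *
plan([583,-204,230],np.deg2rad(101))
E
```

```text
t 6.3 pos [529.515 141.687  37.781] rot [3.141 0.    2.865] F [-5.427 -2.914 21.85 ] w 0.1 gf 10.5
shift total (frac) [-0.973 -2.119 -1.282] min rows 7.9826826910415045
turn [0.001 0.    1.404] min rows 7.352932109467638
```

Request:
step_arm([
  [[0,0,0,0,0,-0.1,1],[0,0,0,0,0,-0.3,1],[0,0,0,0,0,-0.3,1],[0,0,0,0,0,-0.3,1],[0,0,0,-0.122,-0.265,-0.03,0],[0,0,0,-0.122,-0.265,-0.03,0],[0,0,0,-0.122,-0.265,-0.03,0],[0,0,0,-0.122,-0.265,-0.03,0],[0,0,0,-0.122,-0.265,-0.03,0],[0,0,0,-0.122,-0.265,-0.03,0],[0,0,0,-0.122,-0.265,-0.03,0],[0,0,0,-0.122,-0.265,-0.03,0]],
])

```text
clock: 7.5
eef_pos: [583.9, -205.7, 221.9]
tool_rot: [3.141, 0.001, 2.866]
force: [1.6, -0.2, -0.8]
width: 85.4
gripper_force: 0.0
```

Request:
step_arm([
  [[0,0,0.18,0,0,0,0],[0,0,0.18,0,0,0,0],[0,0,0.18,0,0,0,0],[0,0,0.18,0,0,0,0],[0,0,0.18,0,0,0,0],[0,0,0.18,0,0,0,0],[0,0,0.18,0,0,0,0],[0,0,0.144,0,0,0,0],[0,0,0,0,0,0,0],[0,0,0,0,0,0,0]],
])

```text
clock: 8.5
eef_pos: [583.6, -204.2, 221.5]
tool_rot: [3.141, -0.0, 1.765]
force: [0.6, 0.8, -0.1]
width: 85.8
gripper_force: 0.0
```

```bash
python3 - <<'E'
from h import *
plan([583,-204,160],np.deg2rad(101))
w=shot('wrist')
for k,z in dict(grip=43,tip_left=43,tip_right=43,pointer=55,mark=55).items():
    print(k,[(r['score'],r['centre'],at(w,r['centre'],z)) for r in ctrl.recognise(w,k)[:2]])
cv2.imwrite('pics/w2.png',cv2.cvtColor(w['img'],cv2.COLOR_RGB2BGR))
E
```

```text
t 8.5 pos [ 583.599 -204.191  221.488] rot [ 3.141 -0.     1.765] F [ 0.578  0.799 -0.1  ] w 85.8 gf 0.0
shift total (frac) [ 0.002 -0.004  0.41 ] min rows 1.2298314090364786
turn [ 0.    -0.     0.003] min rows 0.017996927145885945
grip [(0.88, [346.3, 193.2], array([ 598.687, -184.1  ,   43.   ])), (0.66, [236.0, 409.8], array([ 539.346, -408.536,   43.   ]))]
tip_left [(0.85, [99.6, 228.6], array([ 407.109, -251.201,   43.   ])), (0.81, [234.6, 408.4], array([ 537.83 , -407.181,   43.   ]))]
tip_right [(0.85, [74.9, 243.0], array([ 387.404, -267.638,   43.   ])), (0.71, [246.7, 421.6], array([ 551.236, -420.302,   43.   ]))]
pointer [(0.86, [351.3, 200.1], array([ 602.395, -186.441,   55.   ])), (0.86, [248.5, 423.7], array([ 553.786, -411.359,   55.   ]))]
mark [(0.54, [110.3, 222.2], array([ 421.16 , -239.645,   55.   ])), (0.51, [349.8, 203.3], array([ 601.797, -189.113,   55.   ]))]
```

View pics/w2.png

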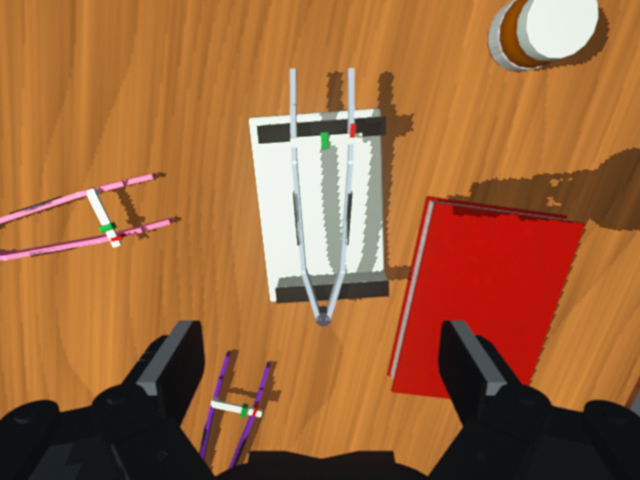

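```bash
python3 - <<'E'
from h import *
w=shot('wrist')
pts=dict(hinge=(323,319),tl=(293,70),tr=(351.5,70),gl=(297,218),gr=(348,218))
q={k:at(w,v,50) for k,v in pts.items()};[print(k,v) for k,v in q.items()]
print('gripw',np.linalg.norm(q['gl']-q['gr']),'tipw',np.linalg.norm(q['tl']-q['tr']))
# dark grip pixels
g=w['img'].max(2)<75
for sl in((285,305),(340,358)):
    ys,xs=np.nonzero(g[180:250,sl[0]:sl[1]]);xs=xs+sl[0];ys=ys+180
    a=np.array([at(w,(x,y),50) for x,y in zip(xs,ys)]);c=a.mean(0);u,s,v=np.linalg.svd(a-c);print(len(xs),c,xs.min(),xs.max(),ys.min(),ys.max(),'yaw',np.degrees(np.arctan2(v[0,1],v[0,0]))%180)
for n,uv,z in[('bookA',(391,375),30),('bookB',(428,198),30),('col',(325,141),55),('ptr',(352,130),55)]: print(n,at(w,uv,z))
E
```

```text
hinge [ 600.523 -294.981   50.   ]
tl [ 542.188 -104.558   50.   ]
tr [582.971 -96.771  50.   ]
gl [ 563.337 -210.794   50.   ]
gr [ 603.036 -203.219   50.   ]
gripw 40.41525080828512 tipw 41.52046675222976<stdin>:10: RuntimeWarning: Mean of empty slice.
  ret = ret.dtype.type(ret / rcount)
Traceback (most recent call last):
numpy.linalg.LinAlgError: 1-dimensional array given. Array must be at least two-dimensional
```

```bash
python3 - <<'E'
from h import *
w=shot('wrist')
s=ctrl.read_state();R=Ro.from_euler('xyz',s['tool_rot'])
for n,uv,z in[('bookA',(391,375),30),('bookB',(428,198),30),('bookC',(400,330),30),('col',(325,141),55),('ptr',(352,130),55),('gl',(297,218),50),('gr',(348,218),50)]:
    X=at(w,uv,z);print(n,X,'rel tool',R.inv().apply(X-s['eef_pos']))
E
```

```text
bookA [ 678.284 -352.75    30.   ] rel tool [-162.799   65.49   191.561]
bookB [ 667.002 -178.941   30.   ] rel tool [ 10.     87.334 191.574]
bookC [ 674.719 -303.595   30.   ] rel tool [-113.86    71.3    191.565]
col [ 573.705 -148.098   55.   ] rel tool [ 57.958   1.57  166.569]
ptr [ 591.564 -136.753   55.   ] rel tool [ 65.715  21.255 166.571]
gl [ 563.313 -210.834   50.   ] rel tool [ -1.674 -20.517 171.564]
gr [ 603.013 -203.268   50.   ] rel tool [ -1.765  19.898 171.567]
```

Request:
step_arm([
  [[0,0,0,-0.016,0,0.3,0.2],[0,0,0,0,0,0.3,0.2],[0,0,0,0,0,0.3,0.2],[0,0,0,0,0,0.25,0.2],[0,0,0,0,0,0.1,0.2],[0,0,0,0,0,0.093,0.2],[0,0,0,0,0,0,0.2],[0,0,0,0,0,0,0.2],[0,0,0,0,0,0,0.2]],
])

```text
clock: 9.8
eef_pos: [585.0, -208.1, 21.9]
tool_rot: [3.139, 0.002, 1.761]
force: [0.5, 0.3, -0.7]
width: 68.2
gripper_force: 0.0
```

Request:
step_arm([
  [[0,0,0,0,0,0,0.35],[0,0,0,0,0,0,0.42],[0,0,0,0,0,0,0.45],[0,0,0,0,0,0,0.48],[0,0,0,0,0,0,0.51],[0,0,0,0,0,0,0.51],[0,0,0,0,0,0,0.51]],
])

```text
clock: 10.5
eef_pos: [584.6, -207.6, 21.3]
tool_rot: [3.14, 0.001, 1.761]
force: [-0.3, 0.5, 6.7]
width: 42.3
gripper_force: 7.5
```

```bash
python3 - <<'E'
from h import *
plan([585,-208,150])
w=shot('wrist','w3.png')
print(blobs(w,(0,150,80),(8,255,255),6),blobs(w,(50,130,50),(80,255,255),6))
E
```

```text
t 10.5 pos [ 584.578 -207.611   21.253] rot [3.14  0.001 1.761] F [-0.29   0.486  6.683] w 42.3 gf 7.5
shift total (frac) [-0.004  0.004 -0.858] min rows 2.574961675789404
[(10390, [602.8, 383.5]), (1332, [556.4, 315.5]), (768, [395.3, 152.5]), (66, [478.4, 476.0])] [(1012, [336.2, 181.6])]
```

View pics/w3.png

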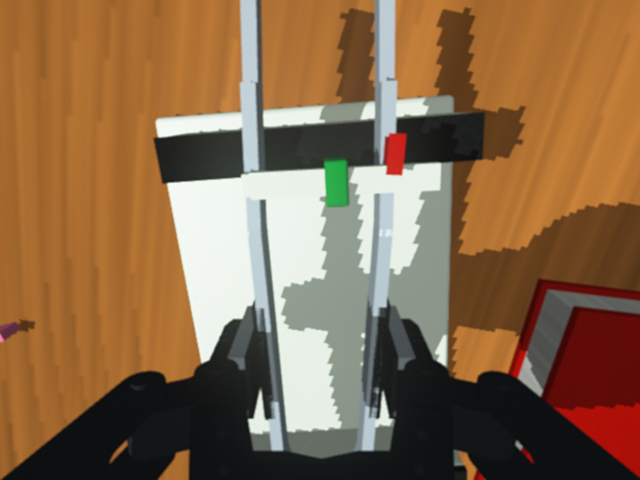

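Request:
step_arm([
  [[0,0,0,0,0,-0.03,0.52],[0,0,0,0,0,-0.06,0.53],[0,0,0,0,0,-0.1,0.54],[0,0,0,0,0,-0.1,0.55],[0,0,0,0,0,-0.1,0.55],[0,0,0,0,0,-0.1,0.55],[0,0,0,0,0,-0.1,0.55],[0,0,0,0,0,0,0.55],[0,0,0,0,0,0,0.55],[0,0,0,0,0,0,0.55]],
])

```text
clock: 11.55
eef_pos: [583.0, -207.3, 107.9]
tool_rot: [-3.14, -0.001, 1.761]
force: [-0.3, -0.1, -0.6]
width: 38.8
gripper_force: 5.4
```

```bash
cat >> h.py <<'E'
def gap():
    s=ctrl.read_state();R=Ro.from_euler('xyz',s['tool_rot']);w=shot('wrist')
    o={}
    for n,lo,hi in(('p',(0,150,80),(8,255,255)),('c',(50,130,50),(80,255,255))):
        B=[b for b in blobs(w,lo,hi,60) if 250<b[1][0]<450 and b[1][1]<300 and b[0]<3000]
        X=at(w,B[0][1],s['eef_pos'][2]+19+14);o[n]=R.inv().apply(X-s['eef_pos']);print(n,B[0],o[n])
    print('gap y',o['p'][1]-o['c'][1]);return w
E
python3 - <<'E'
from h import *
w=gap()
plan([669,88,160])
cv2.imwrite('pics/w4.png',cv2.cvtColor(w['img'],cv2.COLOR_RGB2BGR))
p=shot('side')
cv2.imwrite('pics/s4.png',cv2.resize(cv2.cvtColor(p['img'],cv2.COLOR_RGB2BGR)[180:380,220:460],None,fx=2.5,fy=2.5))
E
```

```text
p (671, [382.1, 152.6]) [ 69.182  14.679 -32.964]
c (958, [345.9, 183.5]) [ 61.055   5.31  -32.959]
gap y 9.36972443968477
t 11.6 pos [ 582.944 -207.26   107.743] rot [-3.14  -0.001  1.761] F [ 0.278 -0.686 -0.815] w 38.7 gf 5.4
shift total (frac) [ 1.825  0.935 -0.348] min rows 6.239077231112658
```

View pics/s4.png

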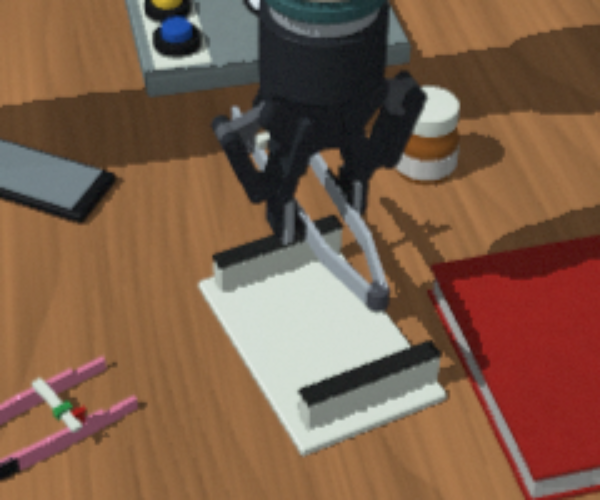

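Request:
step_arm([
  [[0,0,0,0.09,0.05,0,0.555],[0,0,0,0.182,0.095,0,0.56],[0,0,0,0.182,0.095,0,0.565],[0,0,0,0.182,0.095,0,0.57],[0,0,0,0.182,0.095,0,0.575],[0,0,0,0.182,0.095,0,0.58],[0,0,0,0.182,0.095,0,0.585],[0,0,0,0.182,0.095,0.01,0.59],[0,0,0,0.182,0.095,0.02,0.59],[0,0,0,0.182,0.095,0.02,0.59],[0,0,0,0.1,0.045,0,0.59],[0,0,0,0,0,0,0.59]],
])

```text
clock: 12.85
eef_pos: [671.3, 93.6, 100.4]
tool_rot: [-3.141, -0.002, 1.767]
force: [-0.4, 0.1, -0.3]
width: 34.6
gripper_force: 7.2
```

Request:
step_arm([
  [[0,0,0,0,0,0,0.59],[0,0,0,0,0,0,0.59]],
])

```text
clock: 13.05
eef_pos: [671.4, 85.7, 101.3]
tool_rot: [-3.141, 0.002, 1.758]
force: [-0.3, -0.2, -2.0]
width: 35.2
gripper_force: 7.2
```

```bash
python3 - <<'E'
from h import *
w=gap()
plan([671,87.5,100])
cv2.imwrite('pics/w5.png',cv2.cvtColor(w['img'],cv2.COLOR_RGB2BGR))
for c in('wrist','scene','side'):
    p=w if c=='wrist' else shot(c)
    for k,z in dict(tip_left=121,tip_right=121,window=23).items():
        print(c,k,[(r['score'],r['centre'],at(p,r['centre'],z)) for r in ctrl.recognise(p,k)[:2]])
E
```

```text
p (629, [370.8, 154.4]) [ 68.706  11.702 -33.132]
c (908, [355.3, 185.5]) [ 60.502   7.831 -33.115]
gap y 3.8706629919854487
t 13.1 pos [671.469  85.717 101.364] rot [-3.141  0.002  1.758] F [-0.251 -0.104 -1.372] w 35.1 gf 7.2
shift total (frac) [ 0.012 -0.001  0.009] min rows 0.045860309905098894
wrist tip_left [(0.78, [349.9, 190.5], array([668.05 , 142.728, 121.   ]))]
wrist tip_right [(0.9, [365.6, 240.7], array([676.199, 128.009, 121.   ]))]
wrist window [(0.74, [252.2, 98.7], array([619.777, 162.526,  23.   ]))]
scene tip_left [(0.94, [219.6, 184.3], array([ 604.325, -324.833,  121.   ])), (0.69, [347.1, 321.8], array([670.22 , 125.978, 121.   ]))]
scene tip_right [(0.96, [346.2, 325.3], array([676.594, 130.049, 121.   ])), (0.64, [210.8, 187.9], array([ 625.381, -328.247,  121.   ]))]
scene window [(0.58, [389.2, 376.9], array([648.226, 212.357,  23.   ]))]
side tip_left [(0.88, [352.3, 428.1], array([ 526.112, -491.594,  121.   ])), (0.75, [207.9, 356.8], array([ 355.837, -353.235,  121.   ]))]
side tip_right [(0.86, [219.7, 365.6], array([ 371.314, -370.858,  121.   ])), (0.65, [360.8, 454.4], array([ 528.368, -525.637,  121.   ]))]
side window [(0.68, [325.0, 190.7], array([611.972, 147.59 ,  23.   ]))]
```

View pics/w5.png

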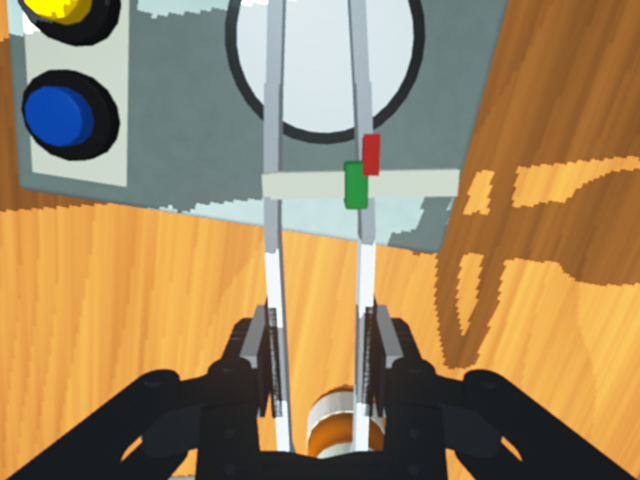

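Request:
step_arm([
  [[0,0,0,0,0,0,0.6],[0,0,0,0,0,0,0.61],[0,0,0,0,0,0,0.617],[0,0,0,0,0,0,0.617],[0,0,0,0,0,0,0.617],[0,0,0,0,0,0,0.617]],
])

```text
clock: 14.25
eef_pos: [671.7, 88.6, 101.1]
tool_rot: [-3.142, -0.0, 1.761]
force: [0.1, 0.7, -1.7]
width: 32.7
gripper_force: 8.4
```

```bash
python3 - <<'E'
from h import *
w=gap()
plan([671,87.5,100])
# ring fit: dark ring pixels in upper part
c=at(w,(326,38),23);print('win ctr wrist',c, [at(w,u,23) for u in((228,38),(424,38),(326,143))])
p=shot('scene');s=ctrl.read_state();R=Ro.from_euler('xyz',s['tool_rot'])
im=cv2.cvtColor(p['img'],cv2.COLOR_RGB2BGR)
T=s['eef_pos']+R.apply([110.5,0,-21.7]);print('tip pred',T,proj(p,T),'win',proj(p,[650,196,23]))
q=shot('side');im2=cv2.cvtColor(q['img'],cv2.COLOR_RGB2BGR)
print(proj(q,T),proj(q,[650,196,23]))
a=cv2.resize(im[270:450,280:440],None,fx=2.5,fy=2.5);b=cv2.resize(im2[120:300,260:420],None,fx=2.5,fy=2.5)
cv2.imwrite('pics/f.png',np.hstack([a,b])[:600,:800])
E
```

```text
p (603, [362.7, 154.5]) [ 68.69    9.592 -32.999]
c (708, [363.1, 191.3]) [ 58.917   9.99  -33.   ]
gap y -0.39786063011493056
t 14.3 pos [671.652  88.574 101.103] rot [-3.142 -0.     1.761] F [-0.132 -0.637 -1.615] w 32.8 gf 8.4
shift total (frac) [-0.006 -0.006  0.007] min rows 0.03343424174665443
win ctr wrist [651.432 199.87   23.   ] [array([604.513, 190.937,  23.   ]), array([698.356, 208.803,  23.   ]), array([660.936, 150.954,  23.   ])]
tip pred [650.748 197.099 122.79 ] [386.177 339.561] win [381.595 371.695]
[337.904 139.207] [337.144 177.382]
```

View pics/f.png

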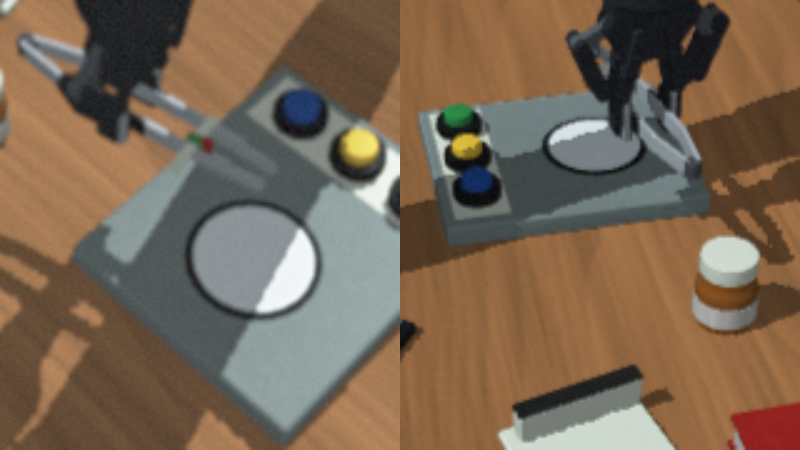

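Request:
step_arm([
  [[0,0,0,0,0,0,0.616],[0,0,0,0,0,0,0.616],[0,0,0,0,0,0,0.616],[0,0,0,0,0,0,0.616],[0,0,0,0,0,0,0.616],[0,0,0,0,0,0,0.616],[0,0,0,0,0,0,0.616],[0,0,0,0,0,0,0.616],[0,0,0,0,0,0,0.616],[0,0,0,0,0,0,0.616]],
])

```text
clock: 15.4
eef_pos: [671.6, 88.6, 101.1]
tool_rot: [-3.142, -0.0, 1.761]
force: [0.6, 0.2, -1.7]
width: 32.8
gripper_force: 8.4
```

```bash
python3 - <<'E'
from h import *
w=gap()
h=cv2.cvtColor(w['img'],cv2.COLOR_RGB2HSV)
G=cv2.inRange(h,np.array((50,130,50)),np.array((80,255,255)));Rr=cv2.inRange(h,np.array((0,150,80)),np.array((8,255,255)))
for r in range(135,212,8): print(r,[ (x.min(),x.max()) if len(x) else None for x in(np.nonzero(M[r,300:420])[0]+300 for M in(G,Rr))])
plan([671,87.5,100]);print(np.abs(ctrl.read_state()['qd']).max())
E
```

```text
p (603, [362.7, 154.5]) [ 68.706   9.621 -32.999]
c (706, [363.1, 191.3]) [ 58.932  10.019 -32.999]
gap y -0.39796318870589964
135 [None, (np.int64(360), np.int64(370))]
143 [None, (np.int64(356), np.int64(370))]
151 [None, (np.int64(356), np.int64(370))]
159 [None, (np.int64(355), np.int64(369))]
167 [(np.int64(352), np.int64(374)), (np.int64(355), np.int64(369))]
175 [(np.int64(353), np.int64(373)), None]
183 [(np.int64(353), np.int64(373)), None]
191 [(np.int64(353), np.int64(373)), None]
199 [(np.int64(352), np.int64(372)), None]
207 [(np.int64(353), np.int64(372)), None]
t 15.45 pos [671.623  88.598 101.067] rot [-3.142 -0.     1.761] F [ 0.021  0.307 -0.712] w 32.9 gf 8.4
shift total (frac) [-0.006 -0.005  0.007] min rows 0.03305756004813684
0.0019028720891351972
```

The pointer is centred on the collar, and the arm is still with the tips over the window. Handing in.

```bash
python3 -c "
from cell import ctrl
print(ctrl.finish_job())"
```

```text
the job is handed in; nothing more can be done
None
```

I've handed the job in, but no verdict came back. I pressed green, yellow and blue in order and lifted the steel forceps off the stand. At hand-in they were held still and level, with the pointer about 0.4 mm from the collar's middle and the tips about 100 mm above the window's centre.

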